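# Bridge the drip rack, then hold the wet knob over it in the tongs

### The arm

A 6-joint arm with a two-finger parallel gripper is mounted at the origin on the work surface. World frame = base frame: x ahead of the robot, y to its left, z up, the work surface at z = 0. Lengths are in m, angles in rad, forces in N, time in s.
With the tool pointing down it reaches from about 0.3 to 0.775 m from the base axis. Payload 14.6 kg.
Tool frame: the origin (TCP) lies at the very end of the fingers, on their centre line; the grasp point (between the pads) lies 19 mm behind it (ctrl.grasp_offset is the distance from the TCP to the grasp point, in m); z points along the fingers, y is the line along which they close (so a half turn about z gives the same grasp; the last joint's range is limited). The gripper opens to 94 mm and grips with 3 to 60 N. Pads are 16 mm wide; open, the fingers measure 119 mm over their backs; the gripper's body (75 mm by 177 mm) begins 78 mm behind the grasp point.
Start: joints at [-0.067, 0.3, 1.521, -0, 1.321, -0.067], TCP at [0.55, -0, 0.205] pointing down, gripper open.
Joint ranges: [-3.03, 3.03], [-0.79, 2.21], [0.23, 2.52], [-1.04, 4.18], [0, 3.07], [-2.55, 2.55]. Speed limits (rad/s): [2.22, 2.22, 2.57, 3.14, 3.14, 3.14].

### API

Orientations are given as [roll, pitch, yaw] about the fixed x, y, z axes, in that order (R = Rz(yaw) Ry(pitch) Rx(roll)).
In Python, from station import ctrl gives the robot as it stands.
- The arm moves only by the tool step_arm, never from a script. Its argument "plan" is a list that holds one entry, the list of rows, each a list of 6 numbers: the shift along the tool's x, y, z in units of 30 mm (1.0 is 30 mm), then the turn, a rotation vector about the tool's x, y, z in units of 6 degrees (1.0 is 6 degrees). In form: [[[dx, dy, dz, wx, wy, wz], ...]]. A call has 1 to 8 rows; each row is the pose to reach, as a shift and turn from the pose commanded when the call began, along the tool's axes at that moment; what a row does not reach only later rows make up. A row lasts 1/12 s, in which the tool goes at most 41.7 mm and 7.16 degrees, less where a joint would pass 70% of its speed; a pose out of reach is approached as far as the arm can. A call with a gripper value outside its range is refused whole. "grip" is the opening, from 0 (shut) to 1 (fully open), set as the call begins (left out, the last holds). The fingers move at their own pace and stop on an object; "squeeze" is the grip in N (left out, the last holds). Time passes only in rows, so rows that repeat a pose let the fingers close. It gives the time, the measured TCP pose, the force, the opening and the grip force at its end, in the units of the state.
- ctrl.get_obs(): the state, without advancing time (a new reading comes with each control period).
- ctrl.camera(name): name is "scene" or "side" or "wrist"; returns the picture (384x512x3 uint8, red, green, blue); there is no depth.
- ctrl.camera_model(name): a dict with "intrinsics" (3x3 intrinsics, pixels), "k1" (the pictures are not rectified: a ray, as slopes to the right and down, at radius r is drawn at 1 + k1 r^2 times it, then the intrinsics apply), "R" (3x3) and "t" (3): a world point X has camera coordinates R X + t; the wrist camera has in their place "tool_from_camera" (4x4, takes a point from camera to tool coordinates, whose origin is the TCP and whose axes are the flange's). Camera axes: x right, y down, z forward; pixel columns grow to the right and rows downward; lengths in m; the calibration is good to about 2 mm. A picture is of the moment at which its call begins: read the wrist's pose just before it. camera_model takes no time and is no camera call.
- ctrl.hand_in(): hands the job in; it is judged then, once.
Trained networks look in the newest picture that a camera, given by its name, has taken for a name from the list of things; names that differ only in an ending like _2 or _b are one class to them, and where a whole thing is asked for, a point or a joint stands for the part that bears it (a point fixed in the world has none). Each returns a list of dicts, best first, with "confidence" (0 to 1); they miss things now and then, are a little off and sometimes report something else, mostly with a low value. They report only what shows in the picture. A call takes as long as a camera call. They do not tell look-alikes from the thing itself.
- ctrl.masks_of(query, camera): "pixels" (384x512 bool, what is visible of it) and "at" ([column, row] in pixels, amid what is visible of it).
- ctrl.place_of(query, camera): "at" ([column, row] in pixels: a listed point, or the origin of a listed thing).
The state is a dict: "time_s": time; "qpos": joint angles; "joint_vel": joint speeds; "tau": joint torques, N m; "ee_pos": TCP position; "eef_rot": TCP orientation; "force": force on the tool from outside, world axes, zero at the start; "moment": the same for the moment, N m; "grip_width": finger opening in m; "grip_force": force on a finger pad.
Only numpy, scipy, OpenCV 4.12 (cv2) and the standard library are available. Lean on these libraries where they do the work, as an engineer would, in place of code of your own. Each camera call takes 0.05 s, during which the arm holds its last target. There are 200 camera calls.

### The job

Get the drying rack ready by laying the loose batten flat across it, in the empty pair of notches on the robot's side, with about the same overhang at both ends, and let it go. Then take the tongs, close their tips on the freshly lacquered red knob (it is still tacky, so only the tongs may touch it) and lift it off its board. Finish while still holding it in the tongs, still and about a hand's breadth above the middle of that batten, so that I can coat its underside; leave the other knobs and everything else on the bench where they are.

Things in the scene. Friction and masses are not known exactly. Their poses are not given: they have to be found in the camera images.
- batten: Loose dark-stained hardwood batten lying flat on the bench, 270 mm long (its y axis) x 32 mm wide (x) x 14 mm thick (z), 85 g. Origin at the centre of its underside.
- rack: Fixed plywood drip rack, base 180 (x) x 260 (y) x 12 mm. Two uprights, 18 mm thick, at y = +105 and -105 mm, tops 85 mm above the bench, each with two open-topped notches 44 mm wide, 20 mm deep: front pair at x = -50 mm empty; rear pair at x = +50 mm holds a fixed batten with two navy knobs (tops at 109 mm). Drip tray between, 30 mm high. Origin: centre of underside; -x is the robot's side.
- rack_front_seat (a point): Midpoint between the two empty front notches, level with their floors (65 mm above the bench), axes as the rack's: where the middle of the loose batten's underside belongs, batten y along rack y either way round. The notch leaves 6 mm each side of the batten; laid on centre, it overhangs each upright's outer face by 21 mm.
- board: Plywood drying board fixed on the bench, 100 mm (x) x 250 mm (y) x 18 mm high; three drawer knobs stand on it in a row along its y axis, at y = -80, 0 and +80 mm in any order. Origin at the centre of the underside.
- knob_red: The freshly lacquered red drawer knob, turned wood, standing on its foot on the board. 36 mm greatest diameter from 14 to 23 mm above its foot, 30 mm high, foot 24 mm in diameter, about 35 g. Origin at the centre of its foot, z up.
- knob_white: White drawer knob of the same shape on the board; leave it alone. Origin at the centre of its foot.
- knob_plain: Unpainted beech drawer knob of the same shape on the board; leave it alone. Origin at the centre of its foot.
- tongs: Steel spring tongs, black silicone grips, 250 mm long, 24 mm high, 140 g, lying on their side: the arms open and close level, equally about the plane y = 0. Origin on the hinge pin (rear end), at the underside; x points to the tips, z up. Centre of mass about 100 mm ahead of it. A spring holds them open: gripped from above across the grips a few mm under free width, they are carried open.
- tongs_grip (a point): Midway between the silicone grips (65 mm long), 97.5 mm ahead of the hinge pin, 12 mm above the underside. Width here over the grips: 57 mm free, about 41 mm closed on a 36 mm knob, 24 mm shut; 1 mm less width takes 2.1 mm off the gap between the tips. The spring pushes back on each side with about 7 N free, 11.5 N closed on a knob.
- tongs_jaw (a point): On the tongs' centre plane between the two tip pads, 207 mm ahead of the hinge pin and 109.5 mm ahead of tongs_grip, at mid height. The flat pads are 30 mm long and 24 mm high; the gap between them is 70 mm when the tongs are free, each tip 9 mm thick and the tips 90 mm across the outsides.
- tongs_left (a joint): Closing angle of each tong arm (rad; both are equal): 0 free and open, about 0.083 when the tips are closed on a 36 mm knob, 0.17 shut.
- can: Red-labelled steel lacquer tin, 86 mm diameter, 110 mm high, at the back of the bench. Origin at the centre of its underside.
- glue: White glue bottle with an orange cap, 60 mm diameter, 180 mm high, at the left. Origin at the centre of its underside.
- tape: Roll of yellow tape lying flat at the left, 104 mm diameter, 48 mm high. Origin at the centre of its underside.
- sander: Cork sanding block at the right, 65 x 110 x 28 mm. Origin at the centre of its underside.
- driver: Red-handled screwdriver lying at the left. Origin under its middle.
- brush: Brush with a dark wooden handle lying at the right. Origin under its middle.
Not all that is in view belongs to the job. Leave any black or turquoise look-alike of the knob_red alone.

How it is judged:
By the outcome, as a careful person would: the job done as asked, in the order asked, and still so for the second after the job is handed in, while the arm keeps its last pose, push and grip.
It also fails if it takes over 61 s, if anything falls off the work surface, if the arm or the gripper's body presses on something with over 40 N, if the wrist force passes 120 N, or if a joint passes its speed limit or range.

## Working session

There is one attempt and no reset: what is moved stays moved. The work goes in short steps, Python scripts to look and compute and a tool call to move; the robot and the scene stay as the last step left them, time stands still between calls to the robot, and variables do not carry over. Pictures are saved under pics/ and viewed, at most 10 in all, crops included, and the job is handed in when it is done.

Besides the shell and the picture viewer there is one more tool, called after ">>>" as name(argument=value, ...), one argument or row to a line, values as JSON. step_arm: Moves the arm, as the interface text tells. Its arguments: {"type":"object","properties":{"plan":{"type":"array","items":{"type":"array","items":{"type":"array","items":{"type":"number"}}}},"grip":{"type":"number"},"squeeze":{"type":"number"}},"required":["plan"]}

```bash
mkdir -p pics; ls
cat > h.py <<'E'
import numpy as np, cv2
from scipy.spatial.transform import Rotation as Ro
from station import ctrl
def ray(cam,uv,obs=None):
    m=ctrl.camera_model(cam);K=np.array(m["intrinsics"]);k1=m["k1"]
    d=(np.array(uv,float)-[K[0,2],K[1,2]])/[K[0,0],K[1,1]]
    r=np.linalg.norm(d);s=r
    for _ in range(30): s=r/(1+k1*s*s)
    d=d*(s/r if r>0 else 1);v=np.array([d[0],d[1],1.])
    if cam=="wrist":
        o=obs or ctrl.get_obs();T=np.array(m["tool_from_camera"]);R=Ro.from_euler("xyz",o["eef_rot"]).as_matrix()
        return R@T[:3,3]+np.array(o["ee_pos"]),R@T[:3,:3]@v
    R=np.array(m["R"]);t=np.array(m["t"]);return -R.T@t,R.T@v
def atz(cam,uv,z,obs=None):
    c,d=ray(cam,uv,obs);return c+d*(z-c[2])/d[2]
def proj(cam,X,obs=None):
    m=ctrl.camera_model(cam);K=np.array(m["intrinsics"]);X=np.atleast_2d(X).astype(float)
    if cam=="wrist":
        o=obs or ctrl.get_obs();T=np.array(m["tool_from_camera"]);R=Ro.from_euler("xyz",o["eef_rot"]).as_matrix()
        c=((X-o["ee_pos"])@R-T[:3,3])@T[:3,:3]
    else: c=X@np.array(m["R"]).T+np.array(m["t"])
    d=c[:,:2]/c[:,2:];d=d*(1+m["k1"]*(d**2).sum(1,keepdims=True))
    return d*[K[0,0],K[1,1]]+[K[0,2],K[1,2]]
def tri(u1,c1,u2,c2):
    a,d=ray(c1,u1);b,e=ray(c2,u2);d/=np.linalg.norm(d);e/=np.linalg.norm(e)
    s=np.linalg.lstsq(np.c_[d,-e],b-a,rcond=None)[0];p,q=a+s[0]*d,b+s[1]*e
    return (p+q)/2,np.linalg.norm(p-q)
def save(n,img): cv2.imwrite("pics/"+n,img[:,:,::-1])
E
python3 - <<'E'
from h import *
np.set_printoptions(precision=3,suppress=True)
a=ctrl.camera("scene");b=ctrl.camera("side");c=ctrl.camera("wrist")
save("s.png",a);save("d.png",b);save("w.png",c)
for cam in ("scene","side"):
    print(cam,ray(cam,[256,192]))
    for q in "batten rack rack_front_seat board knob_red knob_white knob_plain tongs tongs_grip tongs_jaw".split():
        print(q,[(np.round(x["at"],1),round(x["confidence"],2)) for x in ctrl.place_of(q,cam)])
E
```

```text
pics
scene (array([1.308, 0.644, 1.126]), array([-0.538, -0.446, -0.715]))
batten [(array([242.9, 173.6]), 0.98)]
rack [(array([181.2, 192.7]), 0.96), (array([416.5, 250.6]), 0.17)]
rack_front_seat [(array([189.4, 174.3]), 0.57)]
board [(array([297.9, 271.7]), 0.97)]
knob_red [(array([295.5, 309.9]), 0.58), (array([322.3, 281.1]), 0.57), (array([375.3, 264.2]), 0.43), (array([337. , 319.2]), 0.42)]
knob_white [(array([298.9, 270.9]), 0.63), (array([297.5, 269.8]), 0.44)]
knob_plain [(array([319. , 281.1]), 0.44), (array([276. , 255.7]), 0.4)]
tongs [(array([309.8, 212.4]), 0.91), (array([276., 255.]), 0.58)]
tongs_grip [(array([332. , 230.6]), 0.7)]
tongs_jaw [(array([354.7, 255.3]), 0.92), (array([240.1, 174. ]), 0.51), (array([323.8, 279.9]), 0.28)]
side (array([-0.547,  1.139,  1.241]), array([ 0.567, -0.569, -0.595]))
batten [(array([307.1, 204.9]), 0.74), (array([174.6, 280.7]), 0.54)]
rack [(array([283.5, 175.5]), 0.66)]
rack_front_seat [(array([290.4, 165.8]), 0.94)]
board [(array([208. , 224.6]), 0.66)]
knob_red [(array([308.8, 203.6]), 0.66), (array([189.6, 228.7]), 0.6), (array([175.4, 225.8]), 0.6), (array([159.9, 243.4]), 0.52), (array([204.2, 269.9]), 0.5)]
knob_white [(array([204.9, 220.5]), 0.56), (array([219.2, 212.4]), 0.53)]
knob_plain [(array([220.2, 213.7]), 0.6)]
tongs [(array([262.5, 237.1]), 0.89)]
tongs_grip [(array([238.9, 243.7]), 0.64), (array([214.8, 293.5]), 0.42)]
tongs_jaw [(array([213.5, 252.7]), 0.94)]
```

Run:
```python
import cv2,numpy as np
a=cv2.imread("pics/s.png")
b=cv2.imread("pics/d.png")
cv2.imwrite("pics/s2.png",cv2.resize(a[100:384,100:480],(800,598),interpolation=cv2.INTER_CUBIC))
cv2.imwrite("pics/d2.png",cv2.resize(b[110:350,100:420],(800,600),interpolation=cv2.INTER_CUBIC))
```

```text
(no output)
```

View pics/s2.png

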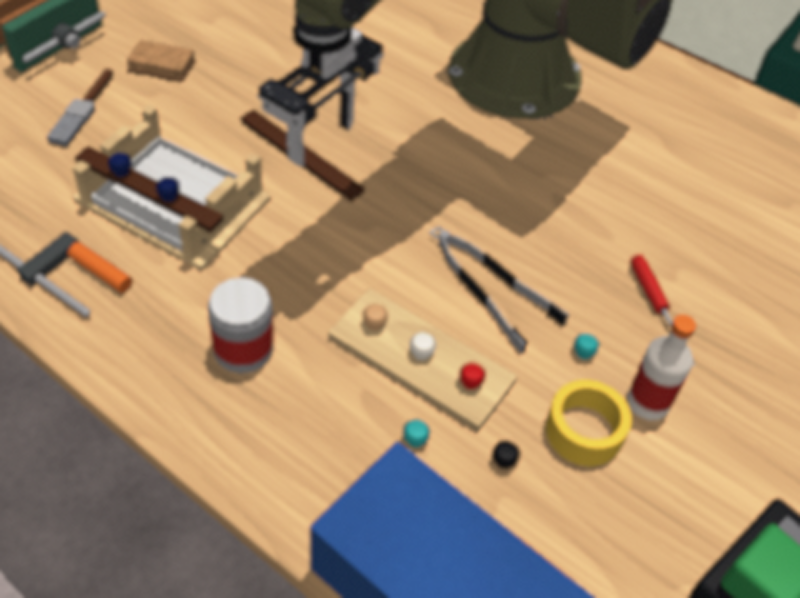

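View pics/d2.png

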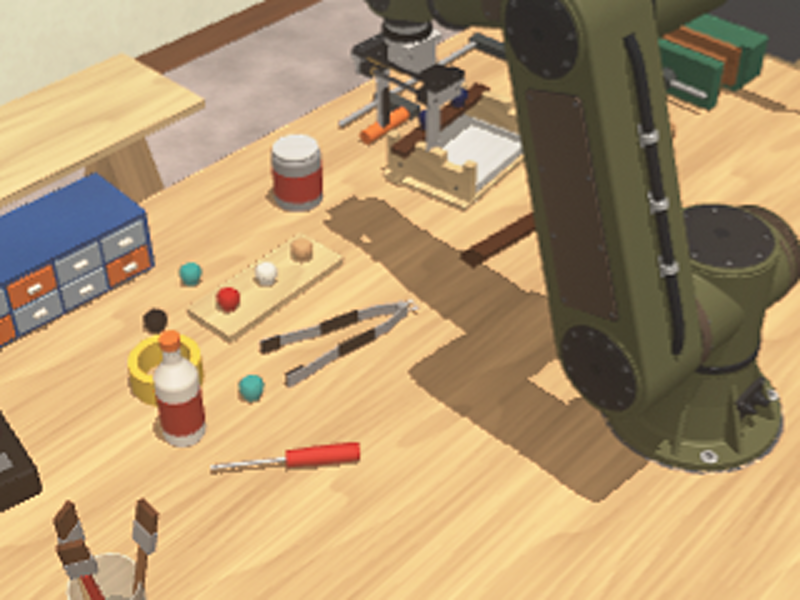

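The red knob is the only red one: scene (324,278), side (191,229), at the near end of the board. The look-alikes, turquoise at scene (378,264) and (297,306) and black at (340,316), stand off the board on the bench. The batten lies under the gripper, at about scene (243,174).

```bash
cat > fit.py <<'E'
from h import *
from scipy.optimize import minimize
S=[-1,1]
def box(cx,cy,z0,sx,sy,sz): return np.array([[cx+i*sx/2,cy+j*sy/2,z0+k*sz] for i in S for j in S for k in (0,1)])
def cyl(cx,cy,z0,d,h): 
    a=np.arange(0,6.28,.2);return np.array([[cx+d/2*np.cos(t),cy+d/2*np.sin(t),z0+k*h] for t in a for k in (0,1)])
U=[]
for y in (-.105,.105):
    U+=[box(0,y,0,.18,.018,.065)]+[box(c,y,.065,w,.018,.02) for c,w in ((-.081,.018),(0,.056),(.081,.018))]
MODEL=dict(batten=[box(0,0,0,.032,.27,.014)],
 rack=[box(0,0,0,.18,.26,.012),box(.05,0,.065,.032,.27,.014)]+U+[cyl(.05,y,.079,.036,.03) for y in (-.04,.04)]+[box(0,0,.012,.15,.19,.018)],
 board=[box(0,0,0,.1,.25,.018)]+[cyl(0,y,.018,.033,.03) for y in (-.08,0,.08)])
def sil(parts,p,cam,obs=None):
    R=Ro.from_euler("z",p[2]).as_matrix();m=np.zeros((384,512),np.uint8)
    for P in parts:
        q=P@R.T+[p[0],p[1],0]
        cv2.fillConvexPoly(m,cv2.convexHull(np.round(proj(cam,q,obs)*16).astype(np.int32)),255,cv2.LINE_AA,4)
    return m/255.
def fit(name,masks,p0,obs=None,z=None,occ={}):
    bl={c:cv2.GaussianBlur(m.astype(float),(0,0),1) for c,m in masks.items()}
    def f(p):
        L=0
        for c,m in bl.items():
            s=cv2.GaussianBlur(sil(MODEL[name],p,c,obs),(0,0),1);L+=(((s-m)**2)*(1-occ.get(c,0))).sum()/m.sum()
        return L
    best=None
    for st in (.02,.005):
        x0=np.array(p0) if best is None else best.x
        best=minimize(f,x0,method="Nelder-Mead",options=dict(initial_simplex=[x0]+[x0+d for d in np.diag([st,st,st*6])],xatol=1e-5,fatol=1e-6))
    return best.x,best.fun
E
cat > a.py <<'E'
from fit import *
np.set_printoptions(precision=4,suppress=True)
for c in ("scene","side"): ctrl.camera(c)
z=lambda q,c:max(ctrl.masks_of(q,c),key=lambda x:x["confidence"])
T={}
for q,c in [("batten","scene"),("rack","scene"),("rack","side"),("board","scene"),("board","side")]:
    r=z(q,c);T[q,c]=r["pixels"];print(q,c,r["confidence"],r["at"],r["pixels"].sum())
np.save("m.npy",T,allow_pickle=True)
pb=atz("scene",[242.9,173.6],0);pr=atz("scene",[181.2,192.7],0);po=atz("scene",[297.9,271.7],0)
print(pb,pr,po)
print("batten",fit("batten",{"scene":T["batten","scene"]},[pb[0],pb[1],0]))
for q,p in (("rack",pr),("board",po)):
    for cs in (["scene"],["side"],["scene","side"]):
        print(q,cs,*[fit(q,{c:T[q,c] for c in cs},[p[0],p[1],y]) for y in (-.2,.2)])
print("red",tri([324,278],"scene",[191,229],"side"))
for n,a,b,zz in (("hinge",[309.8,212.4],[262.5,237.1],0),("grip",[332,230.6],[238.9,243.7],.012),("jaw",[354.7,255.3],[213.5,252.7],.012)):
    print(n,tri(a,"scene",b,"side"),atz("scene",a,zz),atz("side",b,zz))
E
python3 a.py
```

```text
batten scene 0.87 [247.5, 178.3] 561
rack scene 0.78 [180.0, 189.7] 3995
rack side 0.96 [282.1, 169.3] 1770
board scene 0.61 [179.5, 190.0] 3940
board side 0.84 [202.3, 227.2] 1014
[ 0.4219 -0.1525  0.    ] [ 0.6303 -0.2482  0.    ] [0.6292 0.2458 0.    ]
batten (array([ 0.4233, -0.1514, -0.0898]), np.float64(0.16816700703626197))Traceback (most recent call last):
  File "a.py", line 14, in <module>
    print(q,cs,*[fit(q,{c:T[q,c] for c in cs},[p[0],p[1],y]) for y in (-.2,.2)])
                 ~~~^^^^^^^^^^^^^^^^^^^^^^^^^^^^^^^^^^^^^^^^
  File "fit.py", line 29, in fit
    best=minimize(f,x0,method="Nelder-Mead",options=dict(initial_simplex=[x0]+[x0+d for d in np.diag([st,st,st*6])],xatol=1e-5,fatol=1e-6))
    res = _minimize_neldermead(fun, x0, args, callback, bounds=bounds,
                               **options)
    fxcc = func(xcc)
    fx = function(np.copy(x), *(wrapper_args + args))
  File "fit.py", line 24, in f
    s=cv2.GaussianBlur(sil(MODEL[name],p,c,obs),(0,0),1);L+=(((s-m)**2)*(1-occ.get(c,0))).sum()/m.sum()
                       ~~~^^^^^^^^^^^^^^^^^^^^^
  File "fit.py", line 17, in sil
    cv2.fillConvexPoly(m,cv2.convexHull(np.round(proj(cam,q,obs)*16).astype(np.int32)),255,cv2.LINE_AA,4)
                                                 ~~~~^^^^^^^^^^^
  File "h.py", line 17, in proj
    m=ctrl.camera_model(cam);K=np.array(m["intrinsics"]);X=np.atleast_2d(X).astype(float)
ValueError: time passes only in moves, steps and waits
```

View pics/w.png

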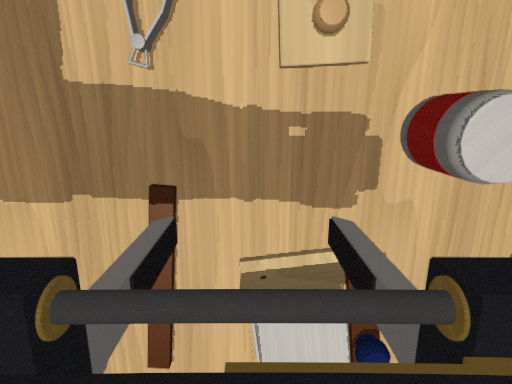

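The wrist view shows the batten upright at column ~163 (rows 185-367), the rack's near corner at (240,260), the tongs' hinge at (140,45) and the beech knob at (331,12).

```bash
python3 - <<'E'
s=open('h.py').read().replace('ctrl.camera_model(cam)','CM(cam)').replace('def ray','from functools import lru_cache\nCM=lru_cache(None)(ctrl.camera_model)\ndef ray',1)
open('h.py','w').write(s)
s=open('a.py').read()
i=s.index('for c in ("sc');j=s.index('pb=atz')
s=s[:i]+'T=np.load("m.npy",allow_pickle=True).item()\nrr=ctrl.masks_of("board","scene");T["board","scene"]=[r["pixels"] for r in rr if r["at"][0]>250][0]\n'+s[j:]
open('a.py','w').write(s)
E
python3 a.py; python3 -c "
from station import ctrl;print(ctrl.get_obs()['time_s'],ctrl.get_obs()['eef_rot'])"
```

```text
[ 0.4219 -0.1525  0.    ] [ 0.6303 -0.2482  0.    ] [0.6292 0.2458 0.    ]
batten (array([ 0.4233, -0.1514, -0.0898]), np.float64(0.16816700703626197))
rack ['scene'] (array([ 0.6345, -0.2388,  0.1394]), np.float64(0.006515970109817241)) (array([ 0.6346, -0.2387,  0.1378]), np.float64(0.006478678620184092))
rack ['side'] (array([ 0.637 , -0.2361,  0.1838]), np.float64(0.158325133447482)) (array([ 0.6391, -0.2372,  0.2063]), np.float64(0.15832354871231982))
rack ['scene', 'side'] (array([ 0.6354, -0.2377,  0.1409]), np.float64(0.16957626347835492)) (array([ 0.6354, -0.2377,  0.1408]), np.float64(0.1695788684173586))
board ['scene'] (array([0.6247, 0.2477, 0.0622]), np.float64(0.118574959093176)) (array([0.6247, 0.2475, 0.0606]), np.float64(0.11852864345329316))
board ['side'] (array([0.622 , 0.248 , 0.0392]), np.float64(0.21107935593473628)) (array([0.6219, 0.248 , 0.0527]), np.float64(0.21037032544947423))
board ['scene', 'side'] (array([0.6232, 0.2485, 0.0489]), np.float64(0.33441475688787253)) (array([0.6235, 0.2472, 0.0533]), np.float64(0.3345358950064894))
red (array([0.6188, 0.3264, 0.0342]), np.float64(0.000792514255520688))
hinge (array([ 0.4162,  0.1375, -0.0026]), np.float64(0.006570655133282237)) [0.4163 0.1352 0.    ] [0.4135 0.1437 0.    ]
grip (array([0.4433, 0.2398, 0.0123]), np.float64(0.0024162593663539537)) [0.4424 0.2385 0.012 ] [0.4433 0.2411 0.012 ]
jaw (array([0.4763, 0.342 , 0.0118]), np.float64(0.0050854111536826905)) [0.4778 0.3446 0.012 ] [0.4765 0.3392 0.012 ]
1.55 [-3.14155307e+00  7.05294712e-06  1.57083276e+00]
```

Run:
```python
from fit import *
np.set_printoptions(precision=4,suppress=True)
o=ctrl.get_obs()
for uv in [(150,184),(176,187),(148,367),(172,367)]: print(atz("wrist",uv,.014,o))
print("turq",atz("scene",(378,264),.018),atz("scene",(297,306),.018),"glue",atz("scene",(413,290),0))
print("wrist fov",atz("wrist",(5,5),0,o),atz("wrist",(507,379),0,o))
s=ctrl.masks_of("batten","wrist")
for r in s:print(r["confidence"],r["at"],r["pixels"].sum())
if not s: ctrl.camera("wrist"); s=ctrl.masks_of("batten","wrist")
m=max([r for r in s if r["at"][0]<250],key=lambda r:r["confidence"])["pixels"]
occ=np.zeros((384,512));occ[200:,172:]=1;occ[250:,:120]=1;occ[285:330,50:]=1;occ[362:]=1
print(fit("batten",{"wrist":m},[.42,-.15,0],o,occ={"wrist":occ}))
mm=ctrl.masks_of("rack","wrist");print([(r["confidence"],r["at"]) for r in mm])
print(proj("wrist",[[.6345-.09*.99+.13*.138,-.2388-.09*.138+.13*.99,.012],[.6345-.09*.99+.13*.138,-.2388-.09*.138+.13*.99,0]],o), "red",proj("side",[.6188,.3264,.0342]))
```

```text
[ 0.4232 -0.0157  0.014 ]
[ 0.4549 -0.0196  0.014 ]
[ 0.3992 -0.286   0.014 ]
[ 0.4336 -0.2864  0.014 ]
turq [0.4644 0.4162 0.018 ] [0.7318 0.318  0.018 ] glue [0.4646 0.5374 0.    ]
wrist fov [0.2788 0.1823 0.    ] [ 0.9271 -0.3167  0.    ]
0.81 [159.4, 279.1] 2482
0.35 [317.9, 38.2] 5169
(array([ 0.429 , -0.1559, -0.0785]), np.float64(0.45267678394798666))
[(0.69, [305.3, 327.8])]
[[262.8228 261.9099]
 [262.5311 257.7488]] red [[190.9209 229.0652]]
```

Run:
```python
from fit import *
im=cv2.imread("pics/w.png");o=ctrl.get_obs()
def draw(n,p,col):
    R=Ro.from_euler("z",p[2]).as_matrix()
    for P in MODEL[n]:
        q=P@R.T+[p[0],p[1],0]
        cv2.polylines(im,[cv2.convexHull(proj("wrist",q,o).astype(np.float32)).astype(int)],True,col,1)
draw("rack",[.6345,-.2388,.139],(0,255,0));draw("batten",[.4277,-.152,-.083],(0,255,255))
draw("board",[.6235,.2475,.055],(255,0,0))
cv2.imwrite("pics/o.png",cv2.resize(im,(800,600)))
```

```text
(no output)
```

View pics/o.png

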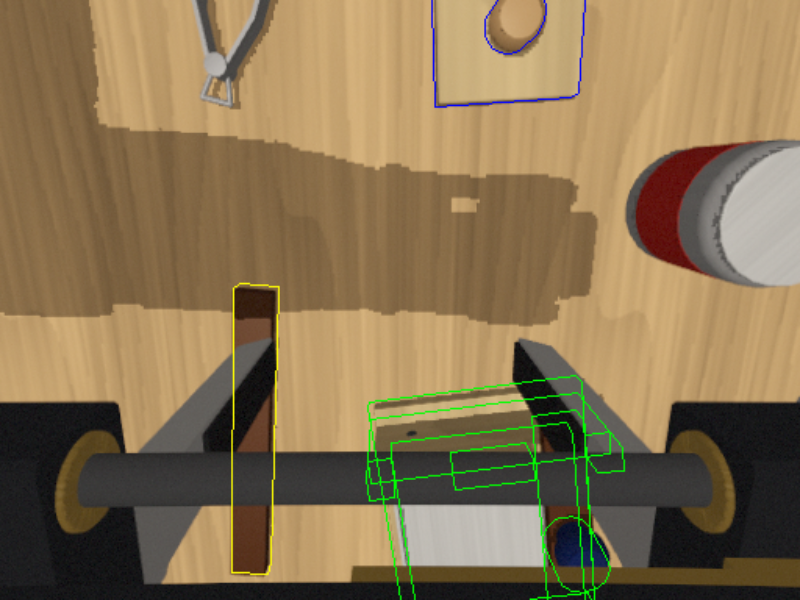

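The overlay matches: the batten is at (0.428,-0.152), yaw -4.8°. The rack fit is within about 3 mm and will be refined before placing.

>>> step_arm(
  plan=[
    [[-1.2,-1,0.8,0.2,0,0.2],[-2.5,-2,1.7,0,0,0.4],[-3.8,-3,2.6,0,0,0.6],[-4.6,-3.7,3.2,0,0,0.8],[-5.07,-4.08,3.5,0,0,0.8],[-5.07,-4.08,3.5,0,0,0.8],[-5.07,-4.08,3.5,0,0,0.8]],
  ],
  grip=0.7,
)

```text
time_s: 2.23
ee_pos: [0.4255, -0.1535, 0.0991]
eef_rot: [-3.139, -0.001, 1.484]
force: [0.2, 0.7, 0.5]
grip_width: 0.0658
grip_force: 0.0
```

>>> step_arm(
  plan=[
    [[0,0,1,0,0,0],[0,0,2,0,0,0],[0,0,2.8,0,0,0],[0,0,3.2,0,0,0],[0,0,3.2,0,0,0],[0,0,3.2,0,0,0]],
  ],
)

```text
time_s: 2.73
ee_pos: [0.4283, -0.1517, 0.0049]
eef_rot: [-3.142, -0.0, 1.488]
force: [-0.6, 0.0, -0.7]
grip_width: 0.0656
grip_force: 0.0
```

>>> step_arm(
  plan=[
    [[0,0,0,0,0,0],[0,0,0,0,0,0],[0,0,0,0,0,0],[0,0,0,0,0,0],[0,0,0,0,0,0],[0,0,0,0,0,0]],
  ],
  grip=0.2,
  squeeze=30,
)

```text
time_s: 3.23
ee_pos: [0.4277, -0.1522, 0.0047]
eef_rot: [3.141, 0.0, 1.487]
force: [-2.2, 0.7, 4.5]
grip_width: 0.0317
grip_force: 30.0
```

>>> step_arm(
  plan=[
    [[0,0,-0.6,0,0,0],[0,0,-1.4,0,0,0],[0,0,-2.4,0,0,0],[0,0,-3.4,0,0,0],[0,0,-4.4,0,0,0],[0,0,-5,0,0,0],[0,0,-5.5,0,0,0],[0,0,-5.5,0,0,0]],
  ],
)

```text
time_s: 3.9
ee_pos: [0.4286, -0.1525, 0.1722]
eef_rot: [3.137, 0.002, 1.487]
force: [0.4, -0.5, -0.2]
grip_width: 0.0315
grip_force: 30.0
```

>>> step_arm(
  plan=[
    [[-0.3,0.5,0,0,0,-0.2],[-0.7,1.4,0,0,0,-0.6],[-1.2,2.4,0,0,0,-1],[-1.7,3.4,0,0,0,-1.4],[-2.2,4.4,0,0,0,-1.8],[-2.5,5.1,0,0,0,-2],[-2.68,5.48,0,0,0,-2.12],[-2.68,5.48,0,0,0,-2.12]],
  ],
)

```text
time_s: 4.57
ee_pos: [0.5855, -0.2467, 0.1669]
eef_rot: [-3.14, -0.001, 1.709]
force: [-0.3, -0.1, 0.1]
grip_width: 0.0315
grip_force: 30.0
```

```bash
cat > r.py <<'E'
from fit import *
np.set_printoptions(precision=4,suppress=True)
o=ctrl.get_obs();im=ctrl.camera("wrist");sc=ctrl.camera("scene");print(o["time_s"],o["ee_pos"],o["eef_rot"],o["grip_width"])
save("w2.png",im);save("s3.png",sc)
im=im.copy()
def draw(n,p,col,dz=0):
    R=Ro.from_euler("z",p[2]).as_matrix()
    for P in MODEL[n]:
        q=P@R.T+[p[0],p[1],dz]
        cv2.polylines(im,[cv2.convexHull(proj("wrist",q,o).astype(np.float32)).astype(int)],True,col,1)
draw("rack",[.6345,-.2388,.139],(0,255,0))
draw("batten",[o["ee_pos"][0],o["ee_pos"][1],o["eef_rot"][2]-np.pi/2],(255,255,0),o["ee_pos"][2]-.0047)
save("o2.png",cv2.resize(im,(800,600)))
E
python3 r.py
```

```text
4.5667 [ 0.5855 -0.2467  0.1669] [-3.1396 -0.0013  1.7093] 0.03152844766180653
```

View pics/o2.png

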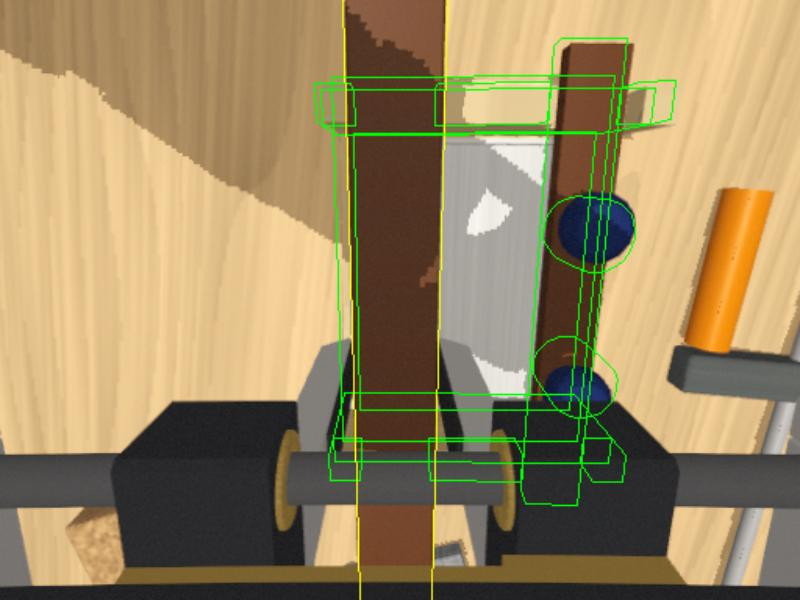

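```bash
cat > r2.py <<'E'
from fit import *
np.set_printoptions(precision=4,suppress=True)
o=ctrl.get_obs();im=cv2.imread("pics/w2.png")
hsv=cv2.cvtColor(im,cv2.COLOR_BGR2HSV).astype(int);b,g,r=[im[:,:,i].astype(int) for i in range(3)]
brown=(r<135)&(r>b+15)&(hsv[:,:,1]>95);navy=(b>r+30)&(b>40)
m=(brown|navy);m[:,:335]=0;m[:,415:]=0;m[245:]=0;m=cv2.morphologyEx(m.astype(np.uint8),cv2.MORPH_OPEN,np.ones((3,3)))
n,l,s,c=cv2.connectedComponentsWithStats(m);k=1+s[1:,4].argmax();m=(l==k);print(s[k])
MODEL["rear"]=[box(.05,0,.065,.032,.27,.014)]+[cyl(.05,y,.093,.036,.009) for y in (-.04,.04)]+[cyl(.05,y,.079,.024,.01) for y in (-.04,.04)]
occ=np.zeros((384,512));occ[244:]=1
p,e=fit("rear",{"wrist":m},[.6365,-.2388,.139],o,occ={"wrist":occ});print(p,e)
R=Ro.from_euler("z",p[2]).as_matrix();print("seat",R@[-.05,0,0]+[p[0],p[1],0])
v=im.copy();v[m]=(0,255,255)
cs,_=cv2.findContours((sil(MODEL["rear"],p,"wrist",o)>.5).astype(np.uint8),0,1);cv2.drawContours(v,cs,-1,(0,255,0),1)
cv2.imwrite("pics/o3.png",cv2.resize(v[0:300,200:500],(600,600)))
E
python3 r2.py
```

```text
[ 335   28   71  217 9316]
[ 0.6355 -0.2392  0.1259] 0.07395758012932216
seat [ 0.5859 -0.2454  0.    ]
```

View pics/o3.png

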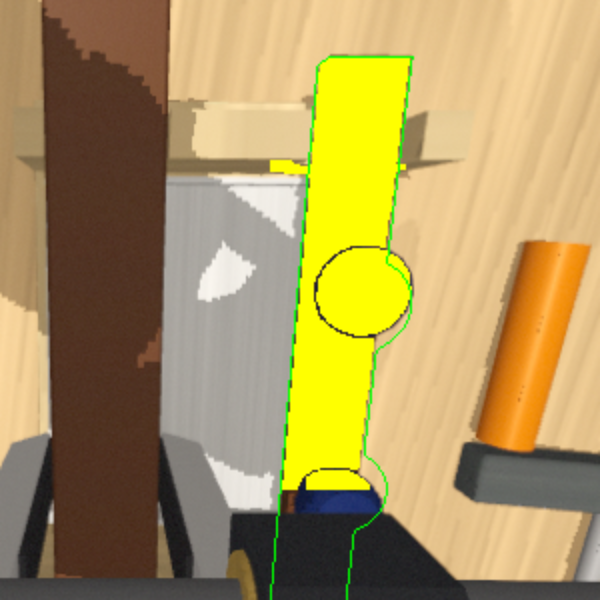

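The refined fit hugs the fixed batten's edges and the knob. It puts the seat at (0.586,-0.2455), yaw ~0.13, and the batten is already over it.

>>> step_arm(
  plan=[
    [[0.03,0.02,0.5,0,0,0.07],[0.03,0.02,1.2,0,0,0.07],[0.03,0.02,1.9,0,0,0.07],[0.03,0.02,2.3,0,0,0.07],[0.03,0.02,2.5,0,0,0.07],[0.03,0.02,2.5,0,0,0.07]],
  ],
)

```text
time_s: 5.17
ee_pos: [0.5844, -0.2446, 0.0935]
eef_rot: [-3.14, -0.001, 1.702]
force: [0.1, -0.2, -0.7]
grip_width: 0.0315
grip_force: 30.0
```

>>> step_arm(
  plan=[
    [[0,0,0.2,0,0,0],[0,0,0.4,0,0,0],[0,0,0.55,0,0,0],[0,0,0.64,0,0,0],[0,0,0.68,0,0,0],[0,0,0.68,0,0,0]],
  ],
)

```text
time_s: 5.67
ee_pos: [0.5851, -0.245, 0.0739]
eef_rot: [-3.141, -0.0, 1.702]
force: [0.2, -0.3, -0.2]
grip_width: 0.0318
grip_force: 30.0
```

>>> step_arm(
  plan=[
    [[0,0.03,0.04,0,0,0],[0,0.03,0.08,0,0,0],[0,0.03,0.1,0,0,0],[0,0.03,0.1,0,0,0]],
  ],
)

```text
time_s: 6.0
ee_pos: [0.586, -0.2449, 0.071]
eef_rot: [-3.142, -0.0, 1.702]
force: [-0.1, -0.1, -1.0]
grip_width: 0.0314
grip_force: 30.0
```

Run:
```python
from h import *
a=ctrl.camera("scene");b=ctrl.camera("side")
x=cv2.resize(a[120:240,120:260],(700,600));save("c1.png",x)
o=ctrl.get_obs();print(o["ee_pos"],o["force"])
```

```text
[ 0.58606419 -0.24490461  0.07107978] [-1.374487   -1.15220858 -0.50707477]
```

View pics/c1.png

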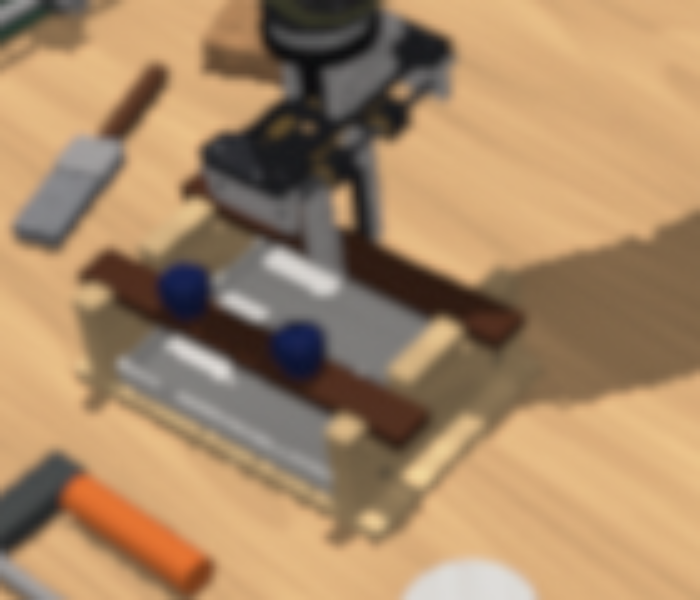

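The batten sits in both front notches at crop (460,290), clear of the uprights and with the same overhang as the fixed one. I'll set it down and release.

>>> step_arm(
  plan=[
    [[0,0,0.03,0,0,0],[0,0,0.05,0,0,0],[0,0,0.05,0,0,0]],
  ],
)

```text
time_s: 6.35
ee_pos: [0.5861, -0.2449, 0.0698]
eef_rot: [3.141, 0.0, 1.702]
force: [-0.4, 1.3, 1.7]
grip_width: 0.0315
grip_force: 30.0
```

>>> step_arm(
  plan=[
    [[0,0,0,0,0,0],[0,0,0,0,0,0],[0,0,0,0,0,0],[0,0,0,0,0,0],[0,0,0,0,0,0]],
  ],
  grip=0.53,
)

```text
time_s: 6.77
ee_pos: [0.586, -0.2449, 0.0695]
eef_rot: [-3.142, -0.0, 1.702]
force: [-0.1, -0.6, -1.2]
grip_width: 0.0498
grip_force: 0.0
```

>>> step_arm(
  plan=[
    [[0,0,-0.6,0,0,0],[0,0,-1.5,0,0,0],[0,0,-2.7,0,0,0],[0,0,-3.9,0,0,0],[0,0,-4.7,0,0,0],[0,0,-5,0,0,0],[0,0,-5,0,0,0]],
  ],
)

```text
time_s: 7.35
ee_pos: [0.5866, -0.2452, 0.2216]
eef_rot: [3.139, 0.002, 1.702]
force: [0.4, 0.6, 0.2]
grip_width: 0.0499
grip_force: 0.0
```

```bash
python3 r.py
python3 - <<'E'
from fit import *
np.set_printoptions(precision=4,suppress=True)
o=ctrl.get_obs();im=cv2.imread("pics/w2.png")
s=ctrl.masks_of("batten","scene");print([(r["confidence"],r["at"]) for r in s])
MODEL["lb"]=[box(0,0,.065,.032,.27,.014)]
for r in s: print(fit("lb",{"scene":r["pixels"]},[.586,-.245,.13]))
E
```

```text
7.35 [ 0.5866 -0.2452  0.2216] [3.1386 0.002  1.7017] 0.04987484782329429
[(0.91, [193.3, 169.9]), (0.68, [216.8, 253.1])]
(array([ 0.5855, -0.2475,  0.1322]), np.float64(0.0443369846160446))
(array([-0.6593,  0.6328, -1.9609]), np.float64(0.9407629834983461))
```

View pics/o2.png

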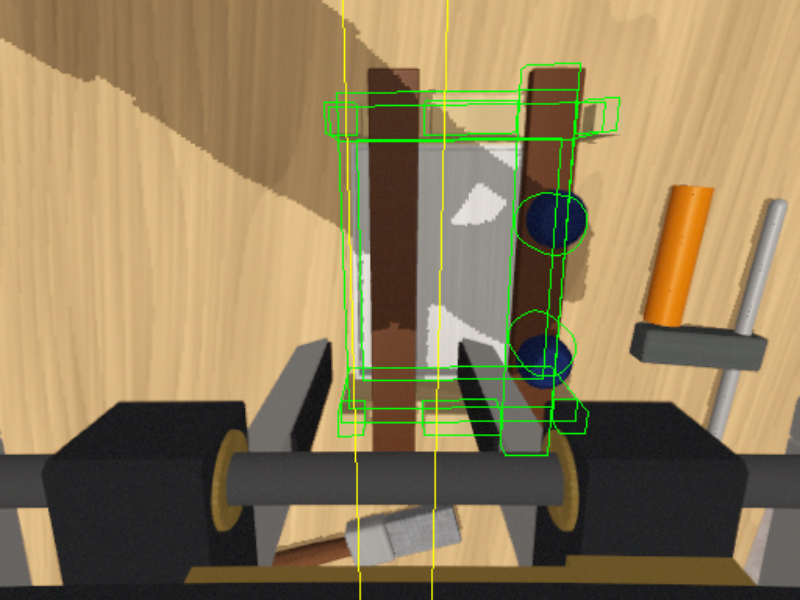

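The released batten (left) lies parallel to the fixed one with its end level with it (row 69), inside the notches. Now the tongs.

>>> step_arm(
  plan=[
    [[0.6,-0.1,0,0,0,0],[1.6,-0.25,0,0,0,0],[2.7,-0.4,0,0,0,0],[3.8,-0.6,0,0,0,0],[4.9,-0.8,0,0,0,0],[6,-1,0,0,0,0],[7.1,-1.1,0,0,0,0],[8.2,-1.3,0,0,0,0]],
  ],
  grip=0.95,
)

```text
time_s: 8.17
ee_pos: [0.5141, -0.0046, 0.2177]
eef_rot: [-3.139, -0.001, 1.702]
force: [0.6, 0.4, 0.2]
grip_width: 0.0891
grip_force: 0.0
```

>>> step_arm(
  plan=[
    [[1.1,-0.2,0,0,0,0.5],[2.2,-0.4,0,0,0,1],[3.4,-0.6,0,0,0,1.6],[4.6,-0.8,0,0,0,2.3],[5.9,-1,0,0,0,3],[7.3,-1.15,0,0,0,3.6],[8.1,-1.25,0,0,0,4],[8.45,-1.3,0,0,0,4.03]],
  ],
)

```text
time_s: 8.83
ee_pos: [0.4419, 0.2427, 0.2178]
eef_rot: [-3.139, 0.002, 1.28]
force: [0.7, -0.1, -0.2]
grip_width: 0.0893
grip_force: 0.0
```

```bash
cat > t.py <<'E'
from fit import *
np.set_printoptions(precision=4,suppress=True)
im=ctrl.camera("wrist");im=ctrl.camera("wrist");o=ctrl.get_obs();print(o["time_s"],o["ee_pos"],o["eef_rot"])
save("w4.png",im)
for q,z in (("tongs",0),("tongs_grip",.012),("tongs_jaw",.012)):
    for r in ctrl.place_of(q,"wrist")[:2]: print(q,r["confidence"],r["at"],atz("wrist",r["at"],z,o))
for q in ("knob_red","knob_white","board"):
    for r in ctrl.place_of(q,"wrist")[:3]: print(q,r["confidence"],r["at"],atz("wrist",r["at"],0 if q=="board" else .018,o))
E
python3 t.py
```

```text
8.9333 [0.4428 0.2409 0.2181] [-3.1398  0.0016  1.2831]
tongs 0.89 [261.9, 237.6] [ 0.4267  0.1425 -0.    ]
tongs 0.46 [385.1, 52.1] [0.6322 0.3286 0.    ]
knob_red 0.74 [226.9, 22.3] [0.4624 0.4082 0.018 ]
knob_red 0.57 [383.3, 52.0] [0.6227 0.3284 0.018 ]
knob_red 0.56 [470.8, 37.7] [0.7169 0.3144 0.018 ]
knob_white 0.86 [397.1, 123.2] [0.6244 0.2459 0.018 ]
board 0.71 [388.5, 124.1] [0.6217 0.245  0.    ]
```

View pics/w4.png

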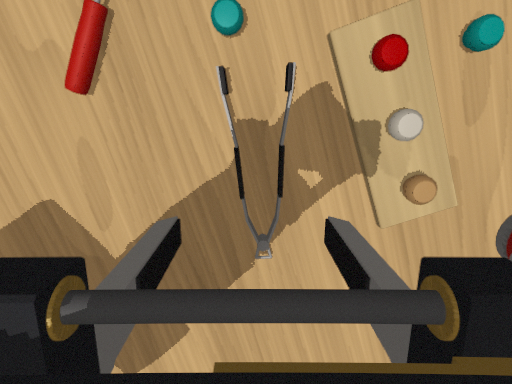

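The wrist view shows the tongs: hinge (263,241), grips (239,173) and (280,171), tip pads (224,80) and (291,77). The red knob is on the board at (390,52). The turquoise ones at (227,17) and (484,33) are off the board, so they're not it.

Run:
```python
from fit import *
np.set_printoptions(precision=4,suppress=True)
o=ctrl.get_obs()
P={}
for n,uv,z in (("hinge",(263.3,240),.02),("gL",(239.5,173),.018),("gR",(280.8,171),.018),("tL",(224,80),.018),("tR",(290.8,77),.018)):
    P[n]=atz("wrist",uv,z,o);print(n,P[n])
# segment dark/grey tongs via mask
r=max(ctrl.masks_of("tongs","wrist"),key=lambda r:r["confidence"]);m=r["pixels"];ys,xs=np.nonzero(m);print(r["confidence"],m.sum(),xs.min(),xs.max(),ys.min(),ys.max())
W=[]
for y in range(70,215,6):
    x=np.nonzero(m[y])[0]
    if len(x)>3: W.append(np.r_[atz("wrist",((x.min()+x.max())/2,y),.016,o)[:2],np.linalg.norm(atz("wrist",(x.min(),y),.016,o)-atz("wrist",(x.max()+1,y),.016,o))])
W=np.array(W);print(W)
c=np.polyfit(W[:,1],W[:,0],1);print("line x=",c,"yaw deg",np.degrees(np.arctan2(1,c[0])),"x at y=.24",np.polyval(c,.24),"x at hinge",np.polyval(c,.14))
R=Ro.from_euler("xyz",o["eef_rot"]).as_matrix();print(R)
```

```text
hinge [0.4304 0.145  0.02  ]
gL [0.4271 0.24   0.018 ]
gR [0.4775 0.2274 0.018 ]
tL [0.4428 0.3505 0.018 ]
tR [0.5182 0.3311 0.018 ]
0.92 2075 217 294 62 259
[[0.4812 0.3506 0.0908]
 [0.4799 0.3441 0.09  ]
 [0.4785 0.3376 0.0869]
 [0.4766 0.3312 0.085 ]
 [0.4741 0.3249 0.0819]
 [0.4722 0.3184 0.0799]
 [0.4714 0.3115 0.0779]
 [0.4694 0.3048 0.0759]
 [0.468  0.2979 0.0726]
 [0.4665 0.291  0.0693]
 [0.4645 0.2841 0.0672]
 [0.463  0.277  0.0639]
 [0.461  0.27   0.0617]
 [0.46   0.2626 0.062 ]
 [0.4579 0.2554 0.0623]
 [0.4558 0.2482 0.0626]
 [0.4549 0.2405 0.0604]
 [0.4533 0.233  0.0595]
 [0.4505 0.2257 0.0585]
 [0.4477 0.2184 0.0575]
 [0.446  0.2106 0.0565]
 [0.4444 0.2028 0.0555]
 [0.4427 0.1949 0.0493]
 [0.4404 0.187  0.0469]
 [0.4381 0.1791 0.0445]]
line x= [0.2479 0.3943] yaw deg 76.07506006470307 x at y=.24 0.4537675835353353 x at hinge 0.42897388624656657
[[ 0.2882  0.9576 -0.0001]
 [ 0.9576 -0.2882 -0.0001]
 [-0.0001 -0.0001 -1.    ]]
```

Run:
```python
from fit import *
np.set_printoptions(precision=4,suppress=True)
for z,uvs in ((.012,[(336,227.3),(324,235.4),(368,252),(347,264)]),(.02,[(308,211.5)])):
  for uv in uvs: print(uv,atz("scene",uv,z))
im=ctrl.camera("scene")
r=max(ctrl.masks_of("tongs","scene"),key=lambda r:r["confidence"]);m=r["pixels"];print(r["confidence"],m.sum())
Wp=np.array([[.4304,.145,.02],[.4271,.24,.018],[.4775,.2274,.018],[.4428,.3505,.018],[.5182,.3311,.018]])
print(proj("scene",Wp))
d=cv2.distanceTransform((~m).astype(np.uint8),cv2.DIST_L2,5)
print([d[int(round(v)),int(round(u))] for u,v in proj("scene",Wp)])
ys,xs=np.nonzero(m)
best=[]
for dx in np.arange(-.015,.016,.0025):
  best.append((round(dx,4),[int(sum(d[int(round(v)),int(round(u))] for u,v in proj("scene",Wp+[dx,dy,0]))*10) for dy in np.arange(-.01,.011,.0025)]))
print(*best,sep="\n")
```

```text
(336, 227.3) [0.4228 0.2405 0.012 ]
(324, 235.4) [0.4748 0.2304 0.012 ]
(368, 252) [0.4408 0.3689 0.012 ]
(347, 264) [0.52   0.3442 0.012 ]
(308, 211.5) [0.4328 0.1375 0.02  ]
0.89 559
[[310.3113 212.2107]
 [335.3611 226.7838]
 [322.9525 234.1959]
 [362.8159 248.0364]
 [343.909  260.0768]]
[np.float32(0.0), np.float32(0.0), np.float32(0.0), np.float32(0.0), np.float32(0.0)]
(np.float64(-0.015), [74, 68, 65, 66, 85, 100, 91, 99, 97])
(np.float64(-0.0125), [30, 44, 41, 52, 67, 66, 73, 69, 81])
(np.float64(-0.01), [20, 24, 24, 14, 41, 38, 41, 45, 55])
(np.float64(-0.0075), [24, 0, 10, 14, 20, 14, 24, 24, 31])
(np.float64(-0.005), [10, 10, 10, 0, 10, 10, 10, 14, 24])
(np.float64(-0.0025), [10, 0, 0, 0, 0, 0, 0, 0, 10])
(np.float64(0.0), [0, 0, 0, 0, 0, 0, 0, 0, 0])
(np.float64(0.0025), [20, 10, 0, 0, 0, 0, 0, 0, 0])
(np.float64(0.005), [34, 10, 0, 10, 0, 0, 0, 0, 0])
(np.float64(0.0075), [60, 40, 34, 10, 10, 10, 10, 0, 0])
(np.float64(0.01), [76, 59, 44, 49, 34, 24, 24, 14, 10])
(np.float64(0.0125), [105, 89, 81, 69, 59, 59, 51, 34, 51])
(np.float64(0.015), [135, 121, 105, 99, 85, 70, 59, 66, 59])
```

>>> step_arm(
  plan=[
    [[0,0.36,0.6,0,0,-0.43],[0,0.36,1.7,0,0,-0.43],[0,0.36,2.8,0,0,-0.43],[0,0.36,3.9,0,0,-0.43],[0,0.36,5,0,0,-0.43],[0,0.36,5.9,0,0,-0.43],[0,0.36,6.6,0,0,-0.43],[0,0.36,6.6,0,0,-0.43]],
  ],
)

```text
time_s: 10.05
ee_pos: [0.4519, 0.2359, 0.0179]
eef_rot: [-3.137, 0.004, 1.324]
force: [-1.0, -0.6, -1.3]
grip_width: 0.0894
grip_force: 0.0
```

>>> step_arm(
  plan=[
    [[0,0,0.2,0,0,0],[0,0,0.4,0,0,0],[0,0,0.5,0,0,0],[0,0,0.5,0,0,0]],
  ],
)

```text
time_s: 10.38
ee_pos: [0.4541, 0.2371, 0.0068]
eef_rot: [3.141, -0.0, 1.325]
force: [0.3, -0.0, -0.2]
grip_width: 0.0895
grip_force: 0.0
```

>>> step_arm(
  plan=[
    [[0,0,0.06,0,0,0],[0,0,0.09,0,0,0],[0,0,0.09,0,0,0],[0,0,0.09,0,0,0],[0,0,0.09,0,0,0],[0,0,0.09,0,0,0]],
  ],
  grip=0.565,
  squeeze=30,
)

```text
time_s: 10.88
ee_pos: [0.4539, 0.2372, 0.004]
eef_rot: [3.141, -0.0, 1.325]
force: [-0.4, 1.0, 2.1]
grip_width: 0.0544
grip_force: 8.3
```

>>> step_arm(
  plan=[
    [[0,0,0,0,0,0],[0,0,0,0,0,0],[0,0,0,0,0,0]],
  ],
)

```text
time_s: 11.13
ee_pos: [0.4539, 0.2372, 0.004]
eef_rot: [3.141, -0.0, 1.325]
force: [-1.5, 1.8, 3.5]
grip_width: 0.0533
grip_force: 9.2
```

>>> step_arm(
  plan=[
    [[0,0,-0.15,0,0,0],[0,0,-0.4,0,0,0],[0,0,-0.8,0,0,0],[0,0,-1.3,0,0,0],[0,0,-1.8,0,0,0],[0,0,-2.3,0,0,0],[0,0,-2.7,0,0,0],[0,0,-2.8,0,0,0]],
  ],
)

```text
time_s: 11.8
ee_pos: [0.4546, 0.2373, 0.0902]
eef_rot: [3.139, -0.002, 1.325]
force: [0.0, 0.5, -0.7]
grip_width: 0.0532
grip_force: 7.8
```

```bash
cat > t2.py <<'E'
from fit import *
np.set_printoptions(precision=4,suppress=True)
im=ctrl.camera("wrist");o=ctrl.get_obs();print(o["time_s"],o["ee_pos"],o["eef_rot"],o["grip_width"],o["grip_force"])
save("w5.png",im);zc=o["ee_pos"][2]
R=Ro.from_euler("xyz",o["eef_rot"]).as_matrix()
r=max(ctrl.masks_of("tongs","wrist"),key=lambda r:r["confidence"]);m=r["pixels"];ys,xs=np.nonzero(m);print(r["confidence"],m.sum(),xs.min(),xs.max(),ys.min(),ys.max())
for y in np.linspace(ys.min()+3,ys.max()-3,10).astype(int):
    x=np.nonzero(m[y])[0]
    if len(x):
        X=[(atz("wrist",(u,y),zc+.015,o)-o["ee_pos"])@R for u in (x.min(),x.max()+1)]
        print(y,x.min(),x.max(),"tool L",X[0][:2],"R",X[1][:2])
hsv=cv2.cvtColor(im,cv2.COLOR_RGB2HSV);red=((hsv[:,:,0]<8)|(hsv[:,:,0]>172))&(hsv[:,:,1]>190)&(hsv[:,:,2]>70)
n,l,s,c=cv2.connectedComponentsWithStats(red.astype(np.uint8))
for i in range(1,n):
    if s[i,4]>60: print("red",s[i],c[i],atz("wrist",c[i],.042,o))
for q in ("tongs_jaw","knob_white"):
    for r in ctrl.place_of(q,"wrist")[:1]:
        X=atz("wrist",r["at"],zc+.009 if q=="tongs_jaw" else .018,o);print(q,r["confidence"],r["at"],X,(X-o["ee_pos"])@R)
E
python3 t2.py
```

```text
11.85 [0.4545 0.2372 0.0896] [ 3.1394 -0.0015  1.3247] 0.053439703886968434 7.786279767751694
0.86 10457 169 340 0 361
3 169 339 tool L [ 0.1203 -0.0397] R [0.1202 0.0414]
42 174 333 tool L [ 0.1035 -0.0385] R [0.1035 0.0397]
81 183 324 tool L [ 0.0856 -0.0352] R [0.0856 0.0364]
121 191 315 tool L [ 0.066  -0.0322] R [0.0659 0.033 ]
160 200 307 tool L [ 0.0456 -0.0284] R [0.0455 0.0297]
200 202 303 tool L [ 0.0232 -0.0283] R [0.0231 0.0285]
239 205 300 tool L [-0.0001 -0.0275] R [-0.0002  0.0277]
279 208 296 tool L [-0.0256 -0.0266] R [-0.0257  0.0262]
358 230 274 tool L [-0.0811 -0.0146] R [-0.0812  0.014 ]
red [ 425    0   65   55 2753] [457.0868  25.4715] [0.6162 0.3256 0.042 ]
knob_white 0.69 [455.4, 137.6] [0.6241 0.2462 0.018 ] [0.0499 0.1621 0.072 ]
```

>>> step_arm(
  plan=[
    [[0.2,0.1,0,0,0,0.4],[0.6,0.2,0,0,0,1.2],[1.1,0.35,0,0,0,2.2],[1.6,0.5,0,0,0,3.2],[2.1,0.7,0,0,0,4.2],[2.6,0.9,0,0,0,5.2],[3,1,0,0,0,6.2],[3.14,1.05,0,0,0,7.1]],
  ],
)

```text
time_s: 12.67
ee_pos: [0.5075, 0.3217, 0.0865]
eef_rot: [-3.141, 0.001, 0.576]
force: [0.0, -0.3, -1.5]
grip_width: 0.0534
grip_force: 7.8
```

>>> step_arm(
  plan=[
    [[0,0,0,0,0,1],[0,0,0,0,0,2],[0,0,0,0,0,3],[0,0,0,0,0,4],[0,0,0,0,0,4.7],[0,0,0,0,0,5.03],[0,0,0,0,0,5.03],[0,0,0,0,0,5.03]],
  ],
)

```text
time_s: 13.33
ee_pos: [0.5071, 0.3206, 0.087]
eef_rot: [3.141, 0.001, 0.056]
force: [-0.6, -1.1, -0.8]
grip_width: 0.0533
grip_force: 7.8
```

```bash
python3 t2.py
python3 - <<'E'
from fit import *
np.set_printoptions(precision=4,suppress=True)
o=ctrl.get_obs();ctrl.camera("scene");ctrl.camera("side")
im=ctrl.camera("scene");hsv=cv2.cvtColor(im,cv2.COLOR_RGB2HSV)
a=[]
for c in ("scene","side"):
    r=[x for x in ctrl.place_of("tongs_jaw",c)][:2];print(c,[(x["confidence"],x["at"],atz(c,x["at"],o["ee_pos"][2]+.009)) for x in r])
save("s6.png",im)
E
```

```text
13.3833 [0.5071 0.3206 0.0872] [3.1411 0.001  0.056 ] 0.05338562631221857 7.786295861005783
scene [(0.75, [328.9, 264.6], array([0.6136, 0.3302, 0.0963]))]
side [(0.78, [188.1, 216.8], array([0.6211, 0.3305, 0.0963]))]Traceback (most recent call last):
  File "t2.py", line 6, in <module>
    r=max(ctrl.masks_of("tongs","wrist"),key=lambda r:r["confidence"]);m=r["pixels"];ys,xs=np.nonzero(m);print(r["confidence"],m.sum(),xs.min(),xs.max(),ys.min(),ys.max())
ValueError: max() iterable argument is empty
```

Run:
```python
from fit import *
np.set_printoptions(precision=4,suppress=True)
o=ctrl.get_obs()
for cam,f in (("wrist","w5.png"),("scene","s6.png")):
    im=cv2.imread("pics/"+f);hsv=cv2.cvtColor(im,cv2.COLOR_BGR2HSV);red=((hsv[:,:,0]<8)|(hsv[:,:,0]>172))&(hsv[:,:,1]>190)&(hsv[:,:,2]>70)
    n,l,s,c=cv2.connectedComponentsWithStats(red.astype(np.uint8))
    for i in range(1,n):
        if s[i,4]>15: print(cam,s[i],c[i],atz(cam,c[i],.042,o)[:2])
    if cam=="scene": b=cv2.resize(im[225:325,260:390],(400,308),interpolation=cv2.INTER_CUBIC)
    else: a=cv2.resize(im,(800,600))[0:600]; a=cv2.resize(im[:288],(512,288))
W=np.zeros((600,800,3),np.uint8);W[:288,:512]=a;W[290:598,:400]=b;cv2.imwrite("pics/last.png",W)
```

```text
wrist [ 226   18   53   58 2366] [251.9032  46.6314] [0.6204 0.3265]
wrist [   0  189   37   78 2025] [ 14.7393 226.3615] [0.4826 0.5012]
scene [401 222  15  26 141] [407.7305 234.0567] [0.3246 0.4347]
scene [202 258  26  14 186] [214.9409 265.8011] [0.7927 0.0697]
scene [319 273  11  11  92] [323.9022 277.9239] [0.6239 0.3287]
scene [401 278  20  16 168] [409.6667 286.5714] [0.492  0.5289]
```

View pics/last.png

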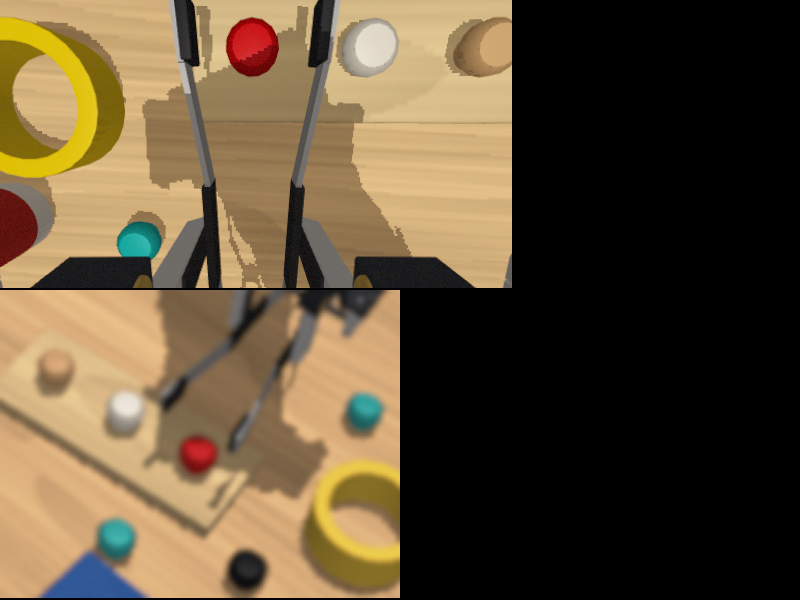

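Run:
```python
from fit import *
np.set_printoptions(precision=4,suppress=True)
o=ctrl.get_obs();R=Ro.from_euler("xyz",o["eef_rot"]).as_matrix()
for uv in ((197,67),(311,67),(216,182),(289,182)):
    for z in (.084,.096,.108): print(uv,z,atz("wrist",uv,z,o)[:2],((atz("wrist",uv,z,o)-o["ee_pos"])@R)[:2])
print(proj("wrist",[[.6205,.327,.032],[.6205,.327,.041]],o))
```

```text
(197, 67) 0.084 [0.6005 0.356 ] [ 0.0949 -0.0301]
(197, 67) 0.096 [0.599  0.3539] [ 0.0934 -0.0281]
(197, 67) 0.108 [0.5976 0.3518] [ 0.0918 -0.0261]
(311, 67) 0.084 [0.6039 0.2927] [0.0949 0.0332]
(311, 67) 0.096 [0.6022 0.2948] [0.0933 0.0311]
(311, 67) 0.108 [0.6006 0.2968] [0.0917 0.029 ]
(216, 182) 0.084 [0.5356 0.3439] [ 0.0295 -0.0216]
(216, 182) 0.096 [0.5384 0.3426] [ 0.0322 -0.0202]
(216, 182) 0.108 [0.5412 0.3413] [ 0.0349 -0.0187]
(289, 182) 0.084 [0.538  0.2994] [0.0294 0.023 ]
(289, 182) 0.096 [0.5406 0.301 ] [0.0322 0.0215]
(289, 182) 0.108 [0.5433 0.3026] [0.0349 0.02  ]
[[251.2838  49.3458]
 [251.2432  46.7218]]
```

The red knob, end of row on the board, is centred between the open pads in the wrist view (252,47); the white knob at (370,47) is clear. Descending.

>>> step_arm(
  plan=[
    [[0.12,-0.05,0.2,0,0,0],[0.12,-0.05,0.5,0,0,0],[0.12,-0.05,0.9,0,0,0],[0.12,-0.05,1.3,0,0,0],[0.12,-0.05,1.65,0,0,0],[0.12,-0.05,1.85,0,0,0],[0.12,-0.05,1.93,0,0,0],[0.12,-0.05,1.93,0,0,0]],
  ],
)

```text
time_s: 14.35
ee_pos: [0.5106, 0.3223, 0.0292]
eef_rot: [3.141, 0.001, 0.054]
force: [-0.2, -0.3, -2.0]
grip_width: 0.0534
grip_force: 7.8
```

>>> step_arm(
  plan=[
    [[0,0,0,0,0,0],[0,0,0,0,0,0],[0,0,0,0,0,0]],
  ],
)

```text
time_s: 14.6
ee_pos: [0.5111, 0.3226, 0.0305]
eef_rot: [-3.141, -0.001, 0.054]
force: [-0.9, 0.2, -1.6]
grip_width: 0.0532
grip_force: 7.8
```

Run:
```python
from fit import *
np.set_printoptions(precision=4,suppress=True)
im=ctrl.camera("wrist");o=ctrl.get_obs();print(o["ee_pos"],o["eef_rot"],o["force"])
save("w7.png",im)
hsv=cv2.cvtColor(im,cv2.COLOR_RGB2HSV)
red=((hsv[:,:,0]<8)|(hsv[:,:,0]>172))&(hsv[:,:,1]>190)&(hsv[:,:,2]>70)
n,l,s,c=cv2.connectedComponentsWithStats(red.astype(np.uint8))
for i in range(1,n):
    if s[i,4]>60:print(s[i],c[i],atz("wrist",c[i],.042,o)[:2])
v=hsv[:,:,2]
for y in (15,25,35,45): 
    x=np.nonzero(v[y]<60)[0];print(y,[(int(g[0]),int(g[-1])) for g in np.split(x,np.nonzero(np.diff(x)>2)[0]+1) if len(g)>3])
```

```text
[0.5111 0.3225 0.0304] [-3.1413 -0.0008  0.0545] [-0.2949  0.5958 -1.38  ]
[ 220    0   71   73 4200] [255.0888  33.9171] [0.6192 0.3264]
15 [(176, 194), (314, 332)]
25 [(178, 195), (313, 330)]
35 [(179, 196), (312, 329)]
45 [(180, 197), (311, 328)]
```

The pads are centred on the knob (inner edges at 195/313, red spans 220–290). Closing.

>>> step_arm(
  plan=[
    [[0,0,0.04,0,0,0],[0,0,0.04,0,0,0],[0,0,0.04,0,0,0],[0,0,0.04,0,0,0],[0,0,0.04,0,0,0],[0,0,0.04,0,0,0],[0,0,0.04,0,0,0]],
  ],
  grip=0.4,
  squeeze=28,
)

```text
time_s: 15.23
ee_pos: [0.5109, 0.3224, 0.0287]
eef_rot: [-3.142, 0.0, 0.054]
force: [-1.0, 1.1, -1.5]
grip_width: 0.041
grip_force: 28.0
```

>>> step_arm(
  plan=[
    [[0,0,0,0,0,0],[0,0,0,0,0,0],[0,0,0,0,0,0]],
  ],
)

```text
time_s: 15.48
ee_pos: [0.5109, 0.3224, 0.0287]
eef_rot: [3.142, 0.0, 0.054]
force: [-0.1, -0.8, -2.7]
grip_width: 0.0407
grip_force: 28.0
```

>>> step_arm(
  plan=[
    [[0,0,-0.1,0,0,0],[0,0,-0.3,0,0,0],[0,0,-0.6,0,0,0],[0,0,-1,0,0,0],[0,0,-1.5,0,0,0],[0,0,-2.1,0,0,0],[0,0,-2.7,0,0,0],[0,0,-3.3,0,0,0]],
  ],
)

```text
time_s: 16.15
ee_pos: [0.511, 0.3225, 0.13]
eef_rot: [-3.141, -0.001, 0.054]
force: [0.7, -0.3, -1.4]
grip_width: 0.041
grip_force: 28.0
```

>>> step_arm(
  plan=[
    [[0,0,-0.6,0,0,0],[0,0,-1.1,0,0,0],[0,0,-1.5,0,0,0],[0,0,-1.75,0,0,0],[0,0,-1.8,0,0,0],[0,0,-1.8,0,0,0]],
  ],
)

```text
time_s: 16.65
ee_pos: [0.5109, 0.3224, 0.182]
eef_rot: [-3.141, -0.0, 0.054]
force: [0.5, 1.1, -1.9]
grip_width: 0.0407
grip_force: 28.0
```

```bash
cat > k.py <<'E'
from fit import *
np.set_printoptions(precision=4,suppress=True)
im=ctrl.camera("wrist");sc=ctrl.camera("scene");sd=ctrl.camera("side");o=ctrl.get_obs();print(o["time_s"],o["ee_pos"],o["eef_rot"],o["force"],o["grip_width"])
C={}
for cam,i in (("wrist",im),("scene",sc),("side",sd)):
    save(cam+"_%d.png"%(o["time_s"]*10),i)
    hsv=cv2.cvtColor(i,cv2.COLOR_RGB2HSV);red=((hsv[:,:,0]<8)|(hsv[:,:,0]>172))&(hsv[:,:,1]>190)&(hsv[:,:,2]>60)
    n,l,s,c=cv2.connectedComponentsWithStats(red.astype(np.uint8))
    for j in range(1,n):
        if s[j,4]>15: print(cam,s[j],c[j],atz(cam,c[j],o["ee_pos"][2]+.01,o)[:2])
E
python3 k.py
```

```text
16.8 [0.5106 0.3222 0.1807] [3.1409 0.0015 0.0544] [ 0.7519 -0.1345 -1.5866] 0.04080312255964366
wrist [ 218    0   73   72 4295] [254.1728  33.0957] [0.6194 0.3266]
wrist [  25  172   72   63 1970] [ 70.4477 195.8579] [0.5296 0.4258]
wrist [190 341   5  14  32] [192.4688 347.5   ] [0.4312 0.3563]
scene [401 222  15  26 142] [407.7817 234.0352] [0.4594 0.4636]
scene [324 239  14  13 129] [330.6434 244.3333] [0.6217 0.3266]
scene [202 258  26  14 185] [214.9514 265.7892] [0.8634 0.1485]
scene [401 278  20  16 170] [409.6    286.6706] [0.6044 0.5447]
```

The knob is up and held (same place in the wrist image, scene (331,244)). Carrying it gently over to the rack.

>>> step_arm(
  plan=[
    [[0,0.1,0,0,0,0],[0,0.3,0,0,0,0],[-0.1,0.7,0,0,0,0],[-0.15,1.2,0,0,0,0],[-0.2,1.9,0,0,0,0],[-0.3,2.6,0,0,0,0],[-0.4,3.3,0,0,0,0],[-0.47,4,0,0,0,0]],
  ],
)

```text
time_s: 17.47
ee_pos: [0.5029, 0.2004, 0.1815]
eef_rot: [3.141, 0.0, 0.054]
force: [-0.7, -0.0, -1.6]
grip_width: 0.0407
grip_force: 28.0
```

>>> step_arm(
  plan=[
    [[-0.1,0.7,0,0,0,0],[-0.2,1.4,0,0,0,0],[-0.3,2.1,0,0,0,0],[-0.4,2.8,0,0,0,0],[-0.5,3.5,0,0,0,0],[-0.55,4.2,0,0,0,0],[-0.6,4.9,0,0,0,0],[-0.7,5.6,0,0,0,0]],
  ],
)

```text
time_s: 18.13
ee_pos: [0.4912, 0.0315, 0.1816]
eef_rot: [3.141, 0.0, 0.054]
force: [0.6, -0.2, -1.6]
grip_width: 0.0407
grip_force: 28.0
```

>>> step_arm(
  plan=[
    [[-0.1,0.7,0,0,0,0],[-0.2,1.4,0,0,0,0],[-0.3,2.1,0,0,0,0],[-0.4,2.8,0,0,0,0],[-0.5,3.5,0,0,0,0],[-0.55,4.2,0,0,0,0],[-0.6,4.9,0,0,0,0],[-0.7,5.6,0,0,0,0]],
  ],
)

```text
time_s: 18.8
ee_pos: [0.4793, -0.1373, 0.1817]
eef_rot: [3.142, 0.0, 0.054]
force: [1.3, -0.3, -2.1]
grip_width: 0.0409
grip_force: 28.0
```

>>> step_arm(
  plan=[
    [[-0.05,0.7,0,0,0,0],[-0.1,1.4,0,0,0,0],[-0.2,2.1,0,0,0,0],[-0.25,2.8,0,0,0,0],[-0.3,3.3,0,0,0,0],[-0.3,3.6,0,0,0,0],[-0.3,3.8,0,0,0,0],[-0.3,3.8,0,0,0,0]],
  ],
)

```text
time_s: 19.47
ee_pos: [0.4767, -0.2509, 0.1815]
eef_rot: [-3.141, 0.0, 0.054]
force: [-0.1, 0.4, -0.6]
grip_width: 0.0409
grip_force: 28.0
```

>>> step_arm(
  plan=[
    [[0,0,0,0,0,0],[0,0,0,0,0,0],[0,0,0,0,0,0]],
  ],
)

```text
time_s: 19.72
ee_pos: [0.477, -0.2496, 0.1818]
eef_rot: [-3.142, -0.0, 0.055]
force: [-0.6, 0.1, -1.5]
grip_width: 0.0405
grip_force: 28.0
```

```bash
python3 k.py
python3 - <<'E'
from fit import *
np.set_printoptions(precision=4,suppress=True)
MODEL["lb"]=[box(0,0,.065,.032,.27,.014)]
for r in ctrl.masks_of("batten","scene")[:2]: print(r["confidence"],r["at"],fit("lb",{"scene":r["pixels"]},[.586,-.245,.13]))
for c in ("scene","wrist"):
    for q in ("tongs_jaw","knob_red","knob_white","knob_plain"): print(c,q,[(round(x["confidence"],2),np.round(x["at"])) for x in ctrl.place_of(q,c)[:4]])
o=ctrl.get_obs();print(o["joint_vel"])
E
```

```text
19.8667 [ 0.477  -0.2499  0.1818] [ 3.1415 -0.0001  0.0551] [-0.7945 -0.4013 -1.3417] 0.04072843489608278
wrist [ 218    0   73   73 4315] [254.1717  33.4021] [ 0.5857 -0.2454]
scene [180 139  10  10  57] [184.2807 142.7018] [ 0.588  -0.2502]
scene [401 222  15  26 141] [407.6525 233.8794] [0.4601 0.4633]
scene [202 258  26  14 185] [214.9946 265.8216] [0.8639 0.1492]
scene [401 277  20  17 170] [409.6294 286.6   ] [0.605  0.5448]
side [293 139   7   4  19] [296.5789 140.1053] [ 0.5876 -0.2528]
side [231 287  12   3  17] [237.7647 287.8235] [0.166  0.5052]
0.87 [189.4, 171.2] (array([ 0.5847, -0.2451,  0.1093]), np.float64(0.17448317203313293))
scene tongs_jaw [(0.96, array([184., 142.])), (0.39, array([215., 269.])), (0.17, array([414., 250.]))]
scene knob_red [(0.71, array([297., 308.])), (0.57, array([337., 320.])), (0.52, array([378., 266.])), (0.41, array([184., 150.]))]
scene knob_white [(0.44, array([298., 268.]))]
scene knob_plain [(0.66, array([276., 255.]))]
wrist tongs_jaw []
wrist knob_red [(0.67, array([256.,  39.]))]
wrist knob_white []
wrist knob_plain []
[-0.0021  0.0007  0.001  -0.0007  0.      0.0013]
```

The knob is over the batten's middle at (0.586,-0.245), its foot about 92 mm above it. The arm is still and the other knobs haven't moved.

```bash
python3 -c "
from station import ctrl;print(ctrl.hand_in())"
```

```text
the job is handed in; nothing more can be done
None
```

The job is handed in: the batten lies released in the front notches, and the tongs hold the red knob still, about 92 mm above the batten's middle; the hand-in call returned no verdict.

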